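# Riddle the fin plugs clean and tip them out

### The arm

A 7-joint arm with a two-finger parallel gripper is mounted at the origin on the work surface. World frame = base frame: x ahead of the robot, y to its left, z up, the work surface at z = 0. Lengths are in mm, angles in rad, forces in N, time in s.
With the tool pointing down it reaches from about 425 to 925 mm from the base axis. Payload 6.8 kg.
Tool frame: the origin (TCP) lies between the finger pads; the fingertips stand 14 mm ahead of it and the grasp point (between the pads) lies 5 mm behind it; z points along the fingers, y is the direction in which the jaws open and shut (so a half turn about z gives the same grasp; the last joint's range is limited). The gripper opens to 85 mm and grips with 20 to 120 N. Pads are 22 mm wide; open, the fingers measure 114 mm over their backs; the gripper's body (76 mm by 85 mm) begins 54 mm behind the grasp point. The pads swing forward as they close: fully open they stand 13 mm farther back than shut.
Start: joints at [1.067, 0.477, 0.022, 1.555, -0.011, 1.109, -0.083], TCP at [260.254, -622.828, 245.308] pointing down, gripper open.
Joint ranges: [-2.96, 2.96], [-0.34, 2.1], [-1.41, 1.46], [0.24, 2.44], [-1.37, 4.51], [0.17, 1.92], [-2.96, 2.96]. Speed limits (rad/s): [2.39, 2.39, 3.14, 3.14, 3.14, 3.14, 3.14].

### API

Orientations are given as a 3x3 rotation matrix whose columns are the frame's x, y, z axes.
In Python, from cell import robot gives the robot as it stands.
- The arm moves only by the tool arm_command, never from a script. Its argument "targets" is a list that holds one entry, the list of rows, each a list of 7 numbers: the shift along the tool's x, y, z in m, then the turn, a rotation vector about the tool's x, y, z in degrees, then the opening, from 0 (shut) to 1 (fully open). A call has 1 to 8 rows; each row shifts and turns the commanded pose from where the row before left it, along the tool's axes as they then stand; what a row does not reach is not made up. A row lasts 1/12 s, in which the tool goes at most 41.7 mm and 7.16 degrees, less where a joint would pass 70% of its speed; a pose out of reach is approached as far as the arm can. A call is refused whole if a number of a shift passes 0.0417 or a number of a turn 7.16, either way. A call with a gripper value outside its range is refused whole. The fingers move at their own pace and stop on an object; the grip force is fixed at half the most. Time passes only in rows, so rows that do not move let the fingers close. It gives the time, the measured TCP pose, the force and the opening at its end, in the units of the state.
- robot.state(): the state, without advancing time (a new reading comes with each control period).
- robot.grab_frame(name): name is "scene" or "top" or "wrist"; returns a dict with "color" (480x640x3 uint8, red, green, blue), "z_map" (480x640 float32, mm along the optical axis (not along the pixel's ray), 0 where there is no reading), "K" (3x3 intrinsics, pixels), "world_to_cam" (4x4, takes a point from world to camera coordinates). Camera axes: x right, y down, z forward; pixel columns grow to the right and rows downward; lengths in mm; the calibration is good to about 2 mm. A picture is of the moment at which its call begins.
- robot.finish_job(): hands the job in, once; it reports no verdict.
The state is a dict: "clock": time; "joint_pos": joint angles; "joint_vel": joint speeds; "tau": joint torques, N m; "tool_pos": TCP position; "tool_rot": TCP orientation; "wrist_force": force on the tool from outside, world axes, zero at the start; "wrist_torque": the same for the moment, N m; "gripper_width": opening from 0.0 (shut) to 1.0 (fully open).
Only numpy, scipy, OpenCV 4.12 (cv2) and the standard library are available. Lean on these libraries where they do the work, as an engineer would, in place of code of your own. Each camera call takes 0.05 s, during which the arm holds its last target. There are 200 camera calls.

### The job

Squeeze the handle of the basket that is clipped into the grey tub, lift it just clear and shake it over the tub until all six small steel slugs have dropped through the slots into the tub and only the three fin plugs are left in it. Then tip the three plugs out of the basket into the plywood tray, and put the empty basket back in the tub so that it sits level and its catches have snapped home. Leave the loose fin, sanding block, tape roll and screwdriver where they are.

Things in the scene. Friction and masses are not known exactly. Their poses are not given: they have to be found in the camera images.
- tub: Fixed grey open tub, outside 224 (x) x 148 (y), walls 6 thick, rim 70 high, floor 6 thick; origin under its centre. On its two long walls stand dark steel stops, side guards and two keepers (catch hooks), up to 96 high.
- seat (a point): Where the basket's origin belongs when seated: (15, 0, 34) mm in the tub's frame, same yaw. 3 mm of play each way; the rear stop and side guards lean outwards as lead-ins. It goes in and out straight up and down, squeezed. Raised 30 mm or more it is above all stops and keepers; up to 36 mm its floor is below the rim and it can be shaken 14 mm each way before meeting the walls.
- basket: Loose steel sieve basket, about 0.4 kg empty, its axes parallel to the tub's at the start; origin under the slatted floor. Inside 94 wide (y), floor x = -60 to 70, back wall at x = 72, side walls 43 high. Two wings (y = 50 to 80 either side, x = -45 to 14, underside z = 36) rest on the tub's rim. Smooth: contents slide at a slope of about 17 degrees (14 to 20).
- floor (a point): Centre of the basket's floor, 3 above its origin. Two flat dark slats 16 wide along x at y = -16.5 and 16.5, ledges 5.5 wide at the side walls, 17 mm slots between.
- lip (a point): Middle of the basket's open lip, (-102, 0, 18) mm in its frame: a solid ramp rises to it at 20 degrees from the floor's end at x = -60. The contents leave here when tipped (over 45 degrees).
- grip (a point): Point on the basket at (-2, 0, 95) mm in its frame, midway between the outer faces of the two handle bars when squeezed. The bars run along y, 8 thick, 16 high: fixed steel bar x = -12 to -4, black squeeze bar x = 14 to 22. A gripper centred here from above, closing along the basket's x, squeezes them from 34 to 20 mm across. 44 mm free below the bars to the wall tops.
- squeeze (a joint): Travel of the squeeze bar towards the fixed bar in m: 0 sprung out (catches under the keepers when seated), 0.014 fully squeezed. Spring 4 N at 0, about 10 N at full travel. The catches clear the keepers only beyond 0.010; let go when seated, they snap back under the keepers.
- tray: Fixed plywood tray, outside 210 (x) x 200 (y) x 45 high, walls 6 thick; origin under its centre.
- plug0: White nylon fin plug, a block 40 x 36 x 22, 30 g, two round dark sockets in its top; origin at the centre of its underside. Cannot pass the slots. Starts in the basket.
- plug1: White nylon fin plug, a block 40 x 36 x 22, 30 g, two round dark sockets in its top; origin at the centre of its underside. Cannot pass the slots. Starts in the basket.
- plug2: White nylon fin plug, a block 40 x 36 x 22, 30 g, two round dark sockets in its top; origin at the centre of its underside. Cannot pass the slots. Starts in the basket.
- slug0: Steel polishing slug, a short cylinder 12 across and 10 high, 12 g; origin at the centre of one end. Starts standing on a slat of the basket; drops through a slot when slid off the slat.
- slug1: Steel polishing slug, a short cylinder 12 across and 10 high, 12 g; origin at the centre of one end. Starts standing on a slat of the basket; drops through a slot when slid off the slat.
- slug2: Steel polishing slug, a short cylinder 12 across and 10 high, 12 g; origin at the centre of one end. Starts standing on a slat of the basket; drops through a slot when slid off the slat.
- slug3: Steel polishing slug, a short cylinder 12 across and 10 high, 12 g; origin at the centre of one end. Starts standing on a slat of the basket; drops through a slot when slid off the slat.
- slug4: Steel polishing slug, a short cylinder 12 across and 10 high, 12 g; origin at the centre of one end. Starts standing on a slat of the basket; drops through a slot when slid off the slat.
- slug5: Steel polishing slug, a short cylinder 12 across and 10 high, 12 g; origin at the centre of one end. Starts standing on a slat of the basket; drops through a slot when slid off the slat.
- fin: A loose green fibreglass surf fin, 115 x 120 x 7, lying flat; not to be moved.
- sander: A red-and-aluminium hand sanding block, 170 x 72, 102 high with its round knob; not to be moved.
- tape: A roll of masking tape lying flat, 76 across, 25 high; not to be moved.
- driver: A screwdriver lying on the bench, about 200 long; not to be moved.
Not all that is in view belongs to the job. Leave any orange or yellow look-alike of the plug1 alone.

How it is judged:
By the outcome, as a careful person would: the job done as asked, in the order asked, and still so for the second after the job is handed in, with the robot touching nothing.
It also fails if it takes over 58 s, if anything falls off the work surface, if the arm or the gripper's body presses on something with over 40 N, if the wrist force passes 120 N, or if a joint passes its speed limit or range.

## Working session

There is one attempt and no reset: what is moved stays moved. The work goes in short steps, Python scripts to look and compute and a tool call to move; the robot and the scene stay as the last step left them, time stands still between calls to the robot, and variables do not carry over. Pictures are saved under pics/ and viewed, about 8 in all and at most 12, crops included, and the job is handed in when it is done.

Besides the shell and the picture viewer there is one more tool, called after "Request:" by a JSON object that holds its "api" and its "payload". arm_command: Moves the arm, as the interface text tells. Its arguments: {"type":"object","properties":{"targets":{"type":"array","items":{"type":"array","items":{"type":"array","items":{"type":"number"}}}}},"required":["targets"]}

```bash
ls; mkdir -p pics; python3 - <<'E'
from cell import robot
import cv2,numpy as np
s=robot.state();print({k:np.round(v,3).tolist() for k,v in s.items()})
for n in("scene","top"):
    f=robot.grab_frame(n);cv2.imwrite(f"pics/{n}0.png",f["color"][...,::-1]);np.savez(f"pics/{n}0.npz",**f)
    print(n,f["K"].round(1).tolist(),f["world_to_cam"].round(3).tolist())
E
```

```text
pics
{'clock': 0.0, 'joint_pos': [1.067, 0.478, 0.022, 1.556, -0.011, 1.109, -0.083], 'joint_vel': [0.001, -0.002, -0.001, -0.0, -0.0, 0.001, -0.0], 'tau': [-0.0, -59.645, 1.608, -28.12, 0.012, 0.009, -0.0], 'tool_pos': [259.998, -622.298, 244.32], 'tool_rot': [[0.923, 0.386, -0.001], [0.386, -0.923, 0.002], [-0.0, -0.002, -1.0]], 'wrist_force': [-1.648, 0.527, 0.492], 'wrist_torque': [0.043, -0.002, -0.003], 'gripper_width': 0.998}
scene [[511.7, 0.0, 319.9], [0.0, 511.7, 244.2], [0.0, 0.0, 1.0]] [[-0.495, 0.869, 0.005, 245.204], [0.727, 0.417, -0.546, -357.274], [-0.476, -0.267, -0.838, 1597.781], [0.0, 0.0, 0.0, 1.0]]
top [[460.5, 0.0, 320.4], [0.0, 460.5, 241.4], [0.0, 0.0, 1.0]] [[0.055, -0.998, 0.006, -0.111], [-0.976, -0.055, -0.21, 565.37], [0.21, 0.006, -0.978, 1224.363], [0.0, 0.0, 0.0, 1.0]]
```

View pics/scene0.png

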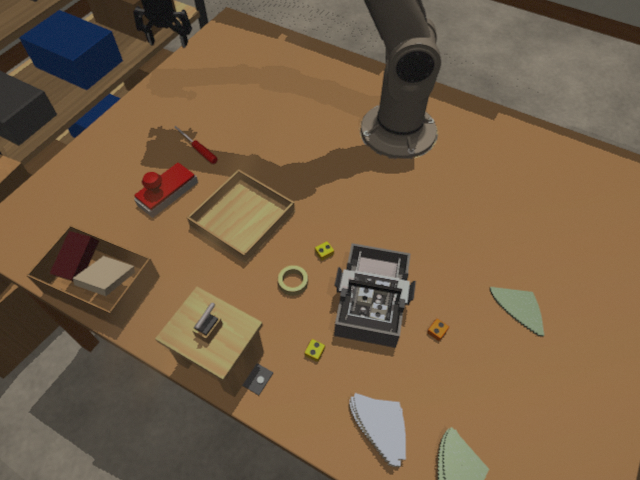

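View pics/top0.png

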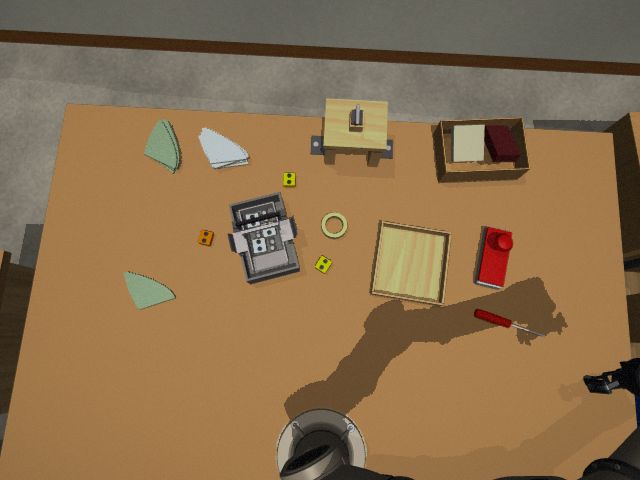

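The only sieve basket is in the grey tub at top-view pixel (265,237). Its back is at the far side and its ramp and lip face the robot. The tray could be confused with the cardboard box at (482,150) or the plywood stand at (355,122), but the low, empty plywood tray is at (411,262). The yellow blocks at (289,180) and (323,264) and the orange one at (206,238) are look-alikes, so I'll leave them alone. Next I'll measure and take a close crop.

```bash
cat > h.py <<'E'
import numpy as np,cv2
def cloud(f):
    z=f["z_map"].astype(float);v,u=np.mgrid[:480,:640];K=f["K"]
    P=np.stack([(u-K[0,2])*z/K[0,0],(v-K[1,2])*z/K[1,1],z],-1)
    T=np.linalg.inv(f["world_to_cam"]);W=P@T[:3,:3].T+T[:3,3];W[z==0]=np.nan;return W
def px(f,p):
    c=f["world_to_cam"]@np.append(p,1);q=f["K"]@c[:3];return q[:2]/q[2]
E
python3 - <<'E'
from h import *
f=dict(np.load("pics/top0.npz"));W=cloud(f)
def rect(u0,u1,v0,v1,lo,hi):
    w=W[v0:v1,u0:u1].reshape(-1,3);w=w[(w[:,2]>lo)&(w[:,2]<hi)]
    print(len(w),cv2.minAreaRect(w[:,:2].astype(np.float32)))
rect(222,308,185,290,62,78); rect(222,308,185,290,30,78); rect(365,455,215,308,38,52)
w=W[180:295,215:315]; print(np.nanpercentile(w[...,2],[1,50,90,99,100]))
print("table z",np.nanmedian(W[300:330,200:260,2]))
m=(w[...,2]>120);print("handle",m.sum(),w[m].mean(0) if m.any() else 0, cv2.minAreaRect(w[m][:,:2].astype(np.float32)) if m.any() else 0)
cv2.imwrite("pics/c1.png",cv2.resize(f["color"][180:295,215:315,::-1],None,fx=5,fy=5,interpolation=cv2.INTER_CUBIC))
E
```

```text
1169 ((570.6124877929688, 190.76296997070312), (226.1319122314453, 169.23190307617188), 18.290193557739258)
2816 ((570.2296142578125, 191.85916137695312), (226.1383056640625, 171.5785675048828), 18.26219367980957)
682 ((523.6318969726562, -227.51010131835938), (201.1917266845703, 211.35340881347656), 83.7221908569336)
[ -5.17067256   3.16267425  73.97682761 137.81810366 144.53558835]
table z 0.6125058996029793
handle 365 [588.33474817 197.10413158 134.97156418] ((588.135986328125, 197.15306091308594), (35.48869323730469, 119.4100570678711), 17.79564666748047)
```

View pics/c1.png

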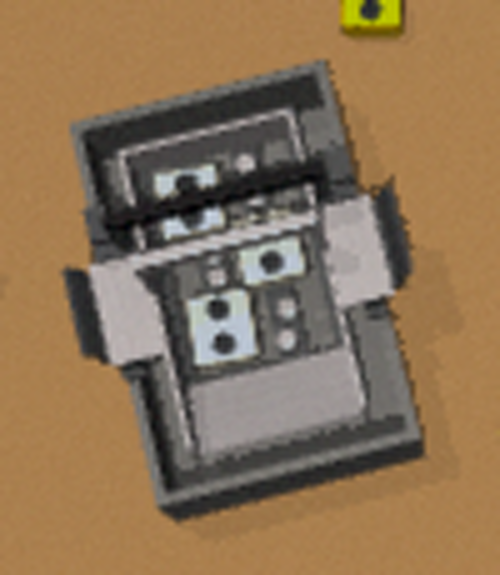

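The crop shows the clipped basket: black squeeze bar at the far side, steel bar nearer, lip towards the robot, with three plugs and the slugs inside. The measured handle matches the expected 34 mm span at a yaw of 18.2°.

```bash
cat >> h.py <<'E'
from scipy.linalg import logm,expm
from scipy.spatial.transform import Rotation as Ro
TUB=np.array([570.6,191.0]);YAW=np.radians(18.2)
def bpose(yaw,tip=0):  # tool rot: tool x=basket y, tool y=basket x, z down ; tip = lip down, deg
    B=(Ro.from_euler('z',yaw)*Ro.from_euler('y',-tip,degrees=True)).as_matrix()
    return B@np.array([[0,1,0],[1,0,0],[0,0,-1.]])
def rows(p,R,n,s=None):
    if s is None:
        from cell import robot; s=robot.state()
    def T(p,R):
        M=np.eye(4);M[:3,:3]=R;M[:3,3]=p;return M
    D=np.linalg.inv(T(s["tool_pos"],np.array(s["tool_rot"])))@T(p,R)
    S=np.real(expm(np.real(logm(D))/n))
    print("row(mm,deg):",S[:3,3].round(2).tolist(),np.degrees(Ro.from_matrix(S[:3,:3]).as_rotvec()).round(3).tolist(),"total",D[:3,3].round(1),np.degrees(Ro.from_matrix(D[:3,:3]).as_rotvec()).round(2))
def seatxy(dx=13):return TUB+dx*np.array([np.cos(YAW),np.sin(YAW)])
E
python3 - <<'E'
from h import *
p=[*seatxy(),190];print(p);rows(p,bpose(YAW),24)
E
```

```text
[np.float64(582.9496366698205), np.float64(195.060353940659), 190]
row(mm,deg): [40.11, -3.36, 2.28] [-0.003, -0.003, -3.564] total [ 613.1 -629.7   55.4] [-8.000e-02 -6.000e-02 -8.552e+01]
```

Request:
{"api": "arm_command", "payload": {"targets": [[[0.04, -0.0034, 0.0023, 0, 0, -3.56, 1], [0.04, -0.0034, 0.0023, 0, 0, -3.56, 1], [0.04, -0.0034, 0.0023, 0, 0, -3.56, 1], [0.04, -0.0034, 0.0023, 0, 0, -3.56, 1], [0.04, -0.0034, 0.0023, 0, 0, -3.56, 1], [0.04, -0.0034, 0.0023, 0, 0, -3.56, 1], [0.04, -0.0034, 0.0023, 0, 0, -3.56, 1], [0.04, -0.0034, 0.0023, 0, 0, -3.56, 1]]]}}

```text
clock: 0.77
tool_pos: [505.0, -416.9, 226.3]
tool_rot: [[0.625, 0.781, -0.0], [0.781, -0.625, 0.0], [-0.0, -0.0, -1.0]]
wrist_force: [0.5, 0.3, -0.5]
gripper_width: 1.002
```

Request:
{"api": "arm_command", "payload": {"targets": [[[0.04, -0.0034, 0.0023, 0, 0, -3.56, 1], [0.04, -0.0034, 0.0023, 0, 0, -3.56, 1], [0.04, -0.0034, 0.0023, 0, 0, -3.56, 1], [0.04, -0.0034, 0.0023, 0, 0, -3.56, 1], [0.04, -0.0034, 0.0023, 0, 0, -3.56, 1], [0.04, -0.0034, 0.0023, 0, 0, -3.56, 1], [0.04, -0.0034, 0.0023, 0, 0, -3.56, 1], [0.04, -0.0034, 0.0023, 0, 0, -3.56, 1]]]}}

```text
clock: 1.43
tool_pos: [620.7, -120.9, 208.0]
tool_rot: [[0.177, 0.984, -0.0], [0.984, -0.177, 0.0], [0.0, -0.0, -1.0]]
wrist_force: [0.2, 0.4, -0.5]
gripper_width: 1.001
```

Request:
{"api": "arm_command", "payload": {"targets": [[[0.04, -0.0034, 0.0023, 0, 0, -3.56, 1], [0.04, -0.0034, 0.0023, 0, 0, -3.56, 1], [0.04, -0.0034, 0.0023, 0, 0, -3.56, 1], [0.04, -0.0034, 0.0023, 0, 0, -3.56, 1], [0.04, -0.0034, 0.0023, 0, 0, -3.56, 1], [0.04, -0.0034, 0.0023, 0, 0, -3.56, 1], [0.04, -0.0034, 0.0023, 0, 0, -3.56, 1], [0, 0, 0, 0, 0, 0, 1]]]}}

```text
clock: 2.1
tool_pos: [591.2, 165.8, 192.2]
tool_rot: [[-0.266, 0.964, -0.002], [0.964, 0.266, 0.006], [0.006, -0.001, -1.0]]
wrist_force: [-0.4, 1.6, 0.0]
gripper_width: 1.003
```

```bash
python3 - <<'E'
from h import *
from cell import robot
s=robot.state();print(s["clock"],s["joint_pos"],s["tool_pos"],s["tool_rot"])
rows([*seatxy(),190],bpose(YAW),1)
f=robot.grab_frame("wrist");np.savez("pics/w1.npz",**f)
W=cloud(f);m=(W[...,2]>122)&(W[...,2]<150)&(np.hypot(W[...,0]-585,W[...,1]-195)<100)
v,u=np.nonzero(m);print(m.sum(),W[m].mean(0),cv2.minAreaRect(W[m][:,:2].astype(np.float32)),u.min(),u.max(),v.min(),v.max())
cv2.imwrite("pics/w1.png",f["color"][...,::-1])
E
```

```text
2.1 [ 0.00870618  0.48049563 -0.50905806  1.73120793  0.26360924  0.99883222
 -0.32610206] [591.2275639  165.83694157 192.2476956 ] [[-2.66446565e-01  9.63846985e-01 -2.28421166e-03]
 [ 9.63828978e-01  2.66455628e-01  5.92455907e-03]
 [ 6.31900945e-03 -6.23010981e-04 -9.99979841e-01]]
row(mm,deg): [30.36, -0.19, 2.44] [-0.027, -0.363, -2.747] total [30.4 -0.2  2.4] [-0.03 -0.36 -2.75]
5867 [590.30180169 204.33849767 135.7352127 ] ((590.2755737304688, 199.4762725830078), (34.1126708984375, 120.36626434326172), 17.89263343811035) 305 370 97 307
```

View pics/w1.png

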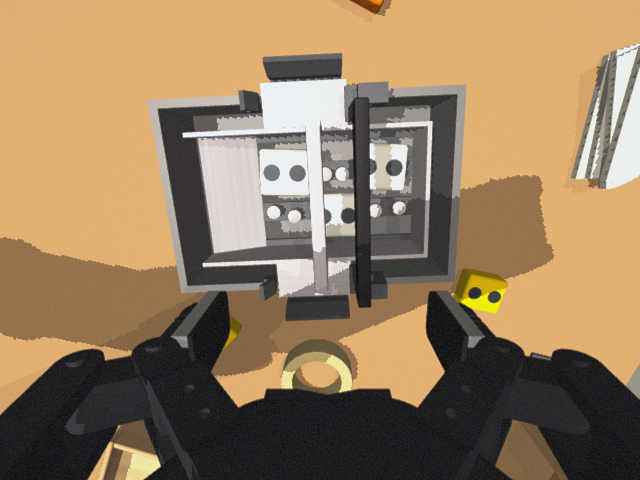

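Wrist view: the steel bar is at u≈315 and the squeeze bar at u≈363. The plugs are at (285,172), (388,168) and (340,215), with six slugs standing beside them. Now I'll align, descend and squeeze.

Request:
{"api": "arm_command", "payload": {"targets": [[[0.0156, 0.0004, 0.001, 0, -0.18, -1.37, 1], [0.0156, 0.0003, 0.001, 0, -0.18, -1.38, 1], [0, 0, 0.016, 0, 0, 0, 1], [0, 0, 0.02, 0, 0, 0, 1], [0, 0, 0.02, 0, 0, 0, 1], [0, 0, 0.01, 0, 0, 0, 1], [0, 0, 0, 0, 0, 0, 1], [0, 0, 0, 0, 0, 0, 1]]]}}

```text
clock: 2.82
tool_pos: [587.8, 184.9, 124.2]
tool_rot: [[-0.298, 0.955, 0.001], [0.955, 0.298, -0.006], [-0.006, -0.001, -1.0]]
wrist_force: [0.6, -0.3, 0.8]
gripper_width: 0.996
```

```bash
python3 - <<'E'
from h import *
rows([583.5,196.2,124],bpose(YAW),1)
E
```

```text
row(mm,deg): [12.04, -0.75, 0.16] [-0.056, 0.352, -0.891] total [12.  -0.7  0.2] [-0.06  0.35 -0.89]
```

Request:
{"api": "arm_command", "payload": {"targets": [[[0.006, -0.0004, 0, 0, 0.18, -0.45, 1], [0.006, -0.0003, 0, 0, 0.17, -0.45, 1], [0, 0, 0, 0, 0, 0, 1], [0, 0, 0, 0, 0, 0, 1]]]}}

```text
clock: 3.15
tool_pos: [583.7, 197.1, 125.2]
tool_rot: [[-0.314, 0.95, 0.001], [0.95, 0.314, 0.001], [0.0, 0.001, -1.0]]
wrist_force: [-0.4, -1.0, 0.6]
gripper_width: 0.997
```

```bash
python3 - <<'E'
from h import *
rows([583.5,196.2,124],bpose(YAW),1)
E
```

```text
row(mm,deg): [-0.77, -0.47, 1.2] [0.069, -0.013, 0.076] total [-0.8 -0.5  1.2] [ 0.07 -0.01  0.08]
```

Aligned. Closing the jaws; the target opening is about 20/85 = 0.235.

Request:
{"api": "arm_command", "payload": {"targets": [[[0, 0, 0, 0, 0, 0, 0], [0, 0, 0, 0, 0, 0, 0], [0, 0, 0, 0, 0, 0, 0], [0, 0, 0, 0, 0, 0, 0], [0, 0, 0, 0, 0, 0, 0], [0, 0, 0, 0, 0, 0, 0], [0, 0, 0, 0, 0, 0, 0], [0, 0, 0, 0, 0, 0, 0]]]}}

```text
clock: 3.82
tool_pos: [583.5, 195.9, 125.6]
tool_rot: [[-0.312, 0.95, -0.0], [0.95, 0.312, -0.001], [-0.001, -0.001, -1.0]]
wrist_force: [-3.5, -1.8, 11.5]
gripper_width: 0.215
```

Request:
{"api": "arm_command", "payload": {"targets": [[[0, 0, -0.003, 0, 0, 0, 0], [0, 0, -0.006, 0, 0, 0, 0], [0, 0, -0.008, 0, 0, 0, 0], [0, 0, -0.008, 0, 0, 0, 0], [0, 0, -0.006, 0, 0, 0, 0], [0, 0, -0.002, 0, 0, 0, 0], [0, 0, 0, 0, 0, 0, 0], [0, 0, 0, 0, 0, 0, 0]]]}}

```text
clock: 4.48
tool_pos: [583.5, 195.9, 157.3]
tool_rot: [[-0.312, 0.95, -0.0], [0.95, 0.312, -0.0], [-0.0, -0.0, -1.0]]
wrist_force: [-0.0, 0.0, -4.0]
gripper_width: 0.209
```

```bash
python3 - <<'E'
from h import *
from cell import robot
s=robot.state();print(s["wrist_force"],s["tool_pos"],s["joint_pos"])
f=robot.grab_frame("wrist");cv2.imwrite("pics/w2.png",f["color"][...,::-1]);W=cloud(f)
d=np.array([np.cos(YAW),np.sin(YAW)]);n=np.array([-d[1],d[0]])
m=(W[...,2]>150)&(W[...,2]<185)&(np.hypot(W[...,0]-585,W[...,1]-195)<100)
w=W[m];a=(w[:,:2]-s["tool_pos"][:2])@d;b=(w[:,:2]-s["tool_pos"][:2])@n;print(len(w),np.percentile(a,[1,50,99]),np.percentile(b,[1,99]),np.percentile(w[:,2],[5,50,95]))
E
```

```text
[-0.04627626  0.0158451  -3.95922044] [583.48980663 195.9472347  157.30335097] [-0.04827802  0.52380806 -0.50791798  1.75586298  0.30596638  0.94148045
 -0.36363811]
11901 [-20.0197437    3.34676604  22.31928685] [-29.78331891  60.65573166] [157.78317806 167.94554631 180.00116013]
```

View pics/w2.png

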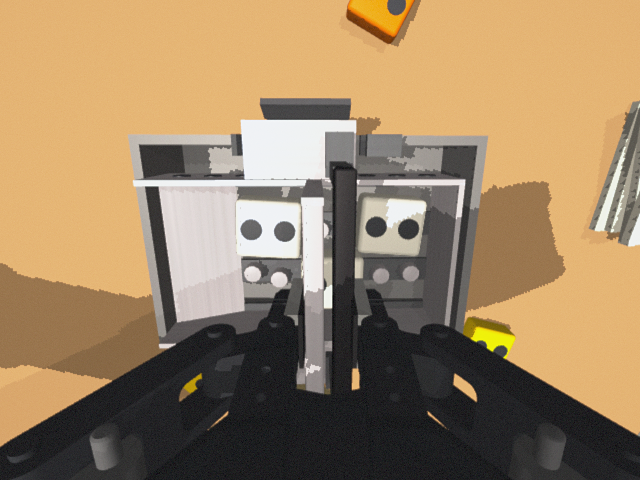

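Wrist view: the bars are closed together, the wing is above the rim, and the slugs are still on the slats at (252,273), (279,280), (381,274), (411,273). The basket is free, so I'll shake it across the slats.

Request:
{"api": "arm_command", "payload": {"targets": [[[0.012, 0, 0, 0, 0, 0, 0], [-0.024, 0, 0, 0, 0, 0, 0], [0.024, 0, 0, 0, 0, 0, 0], [-0.024, 0, 0, 0, 0, 0, 0], [0.024, 0, 0, 0, 0, 0, 0], [-0.024, 0, 0, 0, 0, 0, 0], [0.024, 0, 0, 0, 0, 0, 0], [-0.012, 0, 0, 0, 0, 0, 0]]]}}

```text
clock: 5.2
tool_pos: [581.1, 202.9, 157.4]
tool_rot: [[-0.318, 0.948, -0.001], [0.948, 0.318, 0.005], [0.005, 0.0, -1.0]]
wrist_force: [-2.3, 3.1, -3.2]
gripper_width: 0.212
```

Request:
{"api": "arm_command", "payload": {"targets": [[[0.012, 0, 0, 0, 0, 0, 0], [-0.024, 0, 0, 0, 0, 0, 0], [0.024, 0, 0, 0, 0, 0, 0], [-0.024, 0, 0, 0, 0, 0, 0], [0.024, 0, 0, 0, 0, 0, 0], [-0.012, 0, 0, 0, 0, 0, 0], [0, 0, 0, 0, 0, 0, 0], [0, 0, 0, 0, 0, 0, 0]]]}}

```text
clock: 5.87
tool_pos: [583.4, 196.4, 157.1]
tool_rot: [[-0.312, 0.95, -0.0], [0.95, 0.312, -0.0], [-0.0, -0.001, -1.0]]
wrist_force: [-0.5, 0.2, -4.3]
gripper_width: 0.211
```

```bash
cat > look.py <<'E'
import sys
from h import *
from cell import robot
s=robot.state();print(s["wrist_force"],s["tool_pos"],s["gripper_width"])
f=robot.grab_frame("wrist");g=robot.grab_frame("top")
a=f["color"][150:420,130:500,::-1];q=px(g,[583,195,80]).astype(int);b=g["color"][q[1]-60:q[1]+60,q[0]-60:q[0]+60,::-1]
b=cv2.resize(b,(360,360),interpolation=cv2.INTER_CUBIC);a=cv2.resize(a,(430,314))
o=np.zeros((360,790,3),np.uint8);o[:314,:430]=a;o[:,430:]=b;cv2.imwrite(f"pics/{sys.argv[1]}.png",o)
E
python3 look.py s1
```

```text
[-0.45839629  0.16698544 -4.33268095] [583.40189093 196.37811911 157.07676652] 0.2110869791928941
```

View pics/s1.png

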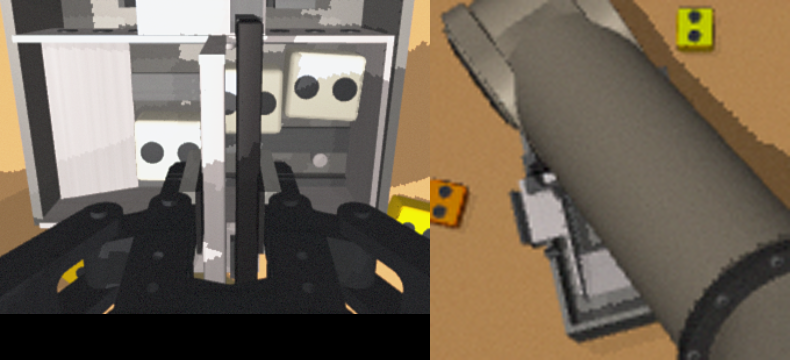

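The plugs moved freely. One slug is still visible at (320,160) in the left panel, and others could be hidden under the bars. I'll shake more, in both axes.

Request:
{"api": "arm_command", "payload": {"targets": [[[0.012, 0, 0, 0, 0, 0, 0], [-0.024, 0.012, 0, 0, 0, 0, 0], [0.024, -0.024, 0, 0, 0, 0, 0], [-0.024, 0.024, 0, 0, 0, 0, 0], [0.024, -0.024, 0, 0, 0, 0, 0], [-0.024, 0.024, 0, 0, 0, 0, 0], [0.024, -0.024, 0, 0, 0, 0, 0], [-0.012, 0.012, 0, 0, 0, 0, 0]]]}}

```text
clock: 6.63
tool_pos: [574.8, 201.6, 155.3]
tool_rot: [[-0.32, 0.947, -0.01], [0.947, 0.32, 0.001], [0.004, -0.009, -1.0]]
wrist_force: [-2.8, 3.1, -3.7]
gripper_width: 0.21
```

Request:
{"api": "arm_command", "payload": {"targets": [[[0.012, 0, 0, 0, 0, 0, 0], [-0.024, -0.012, 0, 0, 0, 0, 0], [0.024, 0.024, 0, 0, 0, 0, 0], [-0.024, -0.024, 0, 0, 0, 0, 0], [0.024, 0.024, 0, 0, 0, 0, 0], [-0.024, -0.024, 0, 0, 0, 0, 0], [0.024, 0.024, 0, 0, 0, 0, 0], [-0.012, -0.012, 0, 0, 0, 0, 0]]]}}

```text
clock: 7.3
tool_pos: [582.7, 203.4, 156.1]
tool_rot: [[-0.318, 0.948, -0.001], [0.948, 0.318, 0.005], [0.005, 0.001, -1.0]]
wrist_force: [0.1, 4.6, -1.4]
gripper_width: 0.21
```

Request:
{"api": "arm_command", "payload": {"targets": [[[0.012, 0, 0, 0, 0, 0, 0], [-0.024, 0, 0, 0, 0, 0, 0], [0.024, 0, 0, 0, 0, 0, 0], [-0.024, 0, 0, 0, 0, 0, 0], [0.024, 0, 0, 0, 0, 0, 0], [-0.012, 0, 0, 0, 0, 0, 0], [0, 0, 0, 0, 0, 0, 0], [0, 0, 0, 0, 0, 0, 0]]]}}

```text
clock: 7.97
tool_pos: [583.6, 196.6, 157.4]
tool_rot: [[-0.312, 0.95, 0.0], [0.95, 0.312, -0.0], [-0.0, 0.0, -1.0]]
wrist_force: [-0.5, 0.0, -4.7]
gripper_width: 0.209
```

```bash
sed -i 's/robot.grab_frame("top")/robot.grab_frame("scene")/; s/-60:q\[/-45:q[/g; s/+60/+45/g' look.py; python3 look.py s2
```

```text
[-5.22600164e-01  4.46368064e-03 -4.66406979e+00] [583.60550638 196.60785882 157.41711884] 0.20855241578888328
```

View pics/s2.png

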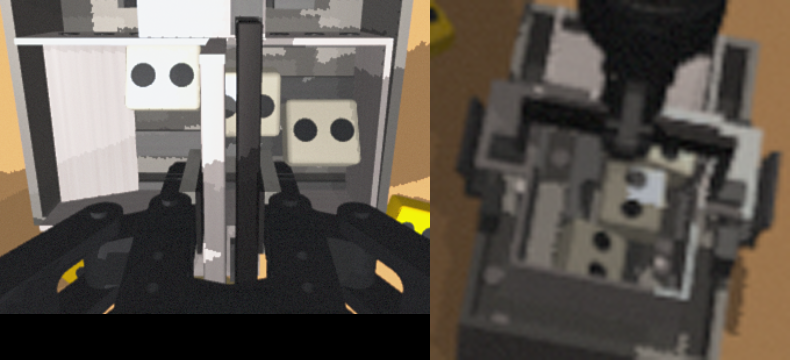

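No slugs are visible on the far slat, but the near slat and the area under the handle are partly hidden. I'll build a height map in the basket frame from the wrist and scene views.

```bash
cat > hm.py <<'E'
import sys
from h import *
from cell import robot
s=robot.state();R=np.array(s["tool_rot"]);B=np.stack([R[:,1],R[:,0],-R[:,2]],1)
z0=91.6; o=np.array(s["tool_pos"])-B@np.array([-2,0,z0])
out=[]
for n in("wrist","scene","top"):
    f=robot.grab_frame(n);W=cloud(f);P=((W-o)@B).reshape(-1,3);C=f["color"].reshape(-1,3)
    P[:,1]*=1
    im=np.zeros((100,150,3),np.uint8)
    k=(P[:,2]<31)&(P[:,2]>-70)&(abs(P[:,1])<48)&(P[:,0]>-72)&(P[:,0]<76);P=P[k];C=C[k]
    i=np.argsort(P[:,2]);P=P[i];C=C[i]
    u=(P[:,0]+73).astype(int);v=(49-P[:,1]).astype(int)
    h=P[:,2]
    col=np.where((h<-2)[:,None],[90,0,0],np.where((h<6.5)[:,None],[80,80,80],np.where((h<19)[:,None],[0,0,255],np.where((h<28)[:,None],[255,255,255],[0,120,0]))))
    im[v,u]=col
    for du,dv in((1,0),(0,1),(1,1)):
        e=im.copy();vv=np.minimum(v+dv,99);uu=np.minimum(u+du,149);t=np.zeros_like(im);t[vv,uu]=col;m=~im.any(-1);im[m]=t[m]
    out.append(cv2.resize(im,None,fx=2.6 if n!='wrist' else 5.2,fy=2.6 if n!='wrist' else 5.2,interpolation=cv2.INTER_NEAREST))
    ic=np.zeros((100,150,3),np.uint8);ic[v,u]=C[:,::-1]
    if n=='wrist': pass
    print(n,"mid",((h>8)&(h<17)).sum())
r=np.hstack(out[1:]);w=out[0][:, :780];r=r[:, :780]
cv2.imwrite(f"pics/{sys.argv[1]}.png",cv2.resize(np.vstack([w,r]),None,fx=.75,fy=.75,interpolation=cv2.INTER_AREA))
E
python3 hm.py m1
```

```text
wrist mid 1575
scene mid 147
top mid 27
```

View pics/m1.png

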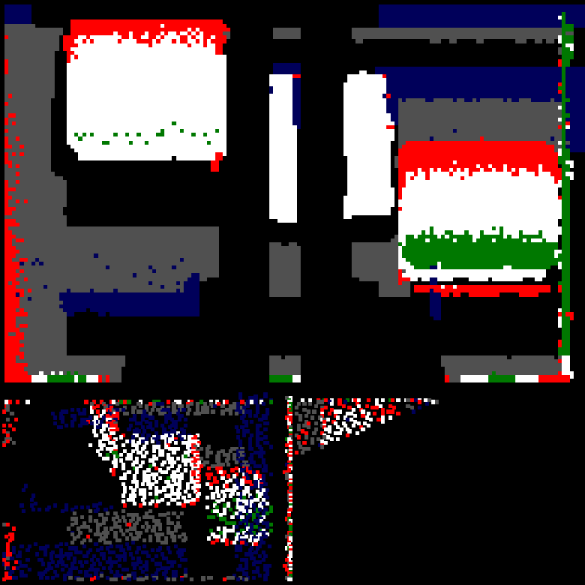

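Red marks slug height, and it only shows on the plugs' sides. The visible parts of both slats and the ledges are clear. I'll lift, then count the slugs in the tub before tipping.

Request:
{"api": "arm_command", "payload": {"targets": [[[0, 0, -0.006, 0, 0, 0, 0], [0, 0, -0.014, 0, 0, 0, 0], [0, 0, -0.018, 0, 0, 0, 0], [0, 0, -0.02, 0, 0, 0, 0], [0, 0, -0.02, 0, 0, 0, 0], [0, 0, -0.016, 0, 0, 0, 0], [0, 0, -0.008, 0, 0, 0, 0], [0, 0, 0, 0, 0, 0, 0]]]}}

```text
clock: 8.88
tool_pos: [584.6, 196.8, 261.7]
tool_rot: [[-0.312, 0.95, 0.004], [0.95, 0.312, 0.001], [-0.0, 0.004, -1.0]]
wrist_force: [1.7, -0.6, -3.9]
gripper_width: 0.21
```

```bash
python3 - <<'E'
from h import *
from cell import robot
s=robot.state();print(s["tool_pos"],s["joint_pos"],s["wrist_force"],s["gripper_width"])
rows([523.6,-227.5,265],bpose(np.radians(-23.5)),16)
E
```

```text
[584.59587104 196.75138086 261.74571278] [-0.01811774  0.41841965 -0.5434687   1.65672865  0.23563462  1.12819787
 -0.30649272] [ 1.66013329 -0.58178096 -3.89637613] 0.21045853606867604
row(mm,deg): [-27.19, -3.26, -0.22] [0.014, -0.005, 2.606] total [-384.  -190.4   -4. ] [ 0.22 -0.08 41.7 ]
```

Request:
{"api": "arm_command", "payload": {"targets": [[[-0.01, -0.001, 0, 0, 0, 0.96, 0], [-0.02, -0.0024, 0, 0, 0, 1.92, 0], [-0.0272, -0.0033, 0, 0, 0, 2.61, 0], [-0.0272, -0.0033, 0, 0, 0, 2.61, 0], [-0.0272, -0.0033, 0, 0, 0, 2.61, 0], [-0.0272, -0.0033, 0, 0, 0, 2.61, 0], [-0.0272, -0.0033, 0, 0, 0, 2.61, 0], [-0.0272, -0.0033, 0, 0, 0, 2.61, 0]]]}}

```text
clock: 9.55
tool_pos: [593.9, 0.1, 257.5]
tool_rot: [[0.01, 1.0, -0.003], [1.0, -0.01, -0.001], [-0.001, -0.003, -1.0]]
wrist_force: [0.0, -0.6, -4.1]
gripper_width: 0.214
```

Request:
{"api": "arm_command", "payload": {"targets": [[[-0.0272, -0.0033, 0, 0, 0, 2.61, 0], [-0.0272, -0.0033, 0, 0, 0, 2.61, 0], [-0.0272, -0.0033, 0, 0, 0, 2.61, 0], [-0.0272, -0.0033, 0, 0, 0, 2.61, 0], [-0.0272, -0.0033, 0, 0, 0, 2.61, 0], [-0.0272, -0.0033, 0, 0, 0, 2.61, 0], [-0.0272, -0.0033, 0, 0, 0, 2.61, 0], [-0.02, -0.0024, 0, 0, 0, 1.92, 0]]]}}

```text
clock: 10.22
tool_pos: [534.0, -203.5, 257.7]
tool_rot: [[0.356, 0.934, -0.003], [0.934, -0.356, -0.001], [-0.002, -0.003, -1.0]]
wrist_force: [-0.7, -1.1, -4.2]
gripper_width: 0.21
```

Request:
{"api": "arm_command", "payload": {"targets": [[[-0.02, -0.0024, 0, 0, 0, 1.92, 0], [-0.012, -0.0014, 0, 0, 0, 1.1, 0], [0, 0, 0, 0, 0, 0, 0], [0, 0, 0, 0, 0, 0, 0]]]}}

```text
clock: 10.55
tool_pos: [521.2, -228.2, 259.2]
tool_rot: [[0.4, 0.917, -0.0], [0.917, -0.4, 0.0], [0.0, -0.0, -1.0]]
wrist_force: [0.8, 1.5, -3.9]
gripper_width: 0.216
```

```bash
python3 - <<'E'
from h import *
from cell import robot
s=robot.state();print(s["clock"],s["tool_pos"],s["joint_pos"],s["wrist_force"],s["gripper_width"])
rows([523.6,-227.5,265],bpose(np.radians(-23.5)),1)
f=robot.grab_frame("scene");q=px(f,[*TUB,6]).astype(int);print(q)
a=cv2.resize(f["color"][q[1]-55:q[1]+45,q[0]-50:q[0]+50,::-1],(400,400),interpolation=cv2.INTER_CUBIC)
f=robot.grab_frame("top");q=px(f,[*TUB,6]).astype(int)
b=cv2.resize(f["color"][q[1]-50:q[1]+50,q[0]-50:q[0]+50,::-1],(400,400),interpolation=cv2.INTER_CUBIC)
cv2.imwrite("pics/t1.png",np.hstack([a,b]))
E
```

```text
10.55 [ 521.21135566 -228.18727109  259.16928718] [ 0.51929212  0.30545567 -0.26639823  1.78347935  0.09020283  1.06489886
 -0.19033179] [ 0.76653525  1.49218283 -3.91445361] 0.215504022668539
row(mm,deg): [1.59, 1.91, -5.83] [-0.024, -0.018, -0.059] total [ 1.6  1.9 -5.8] [-0.02 -0.02 -0.06]
[371 298]
```

View pics/t1.png

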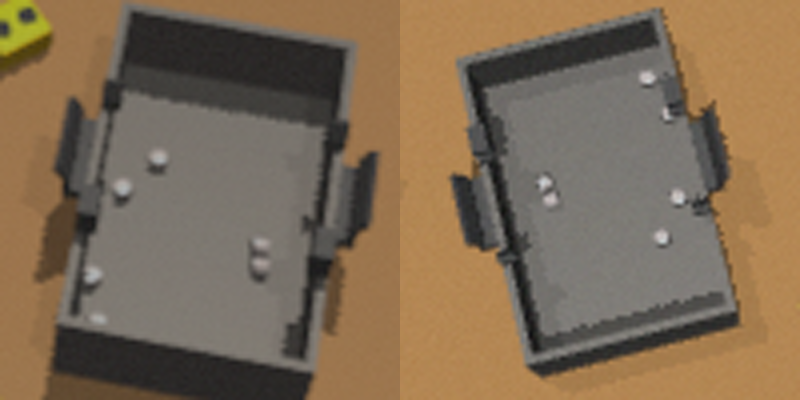

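All six slugs are in the tub; in the right panel they are at (647,78), (668,115), (678,197), (662,237), (545,183) and (551,200). Now I'll start the tip over the tray while lowering.

Request:
{"api": "arm_command", "payload": {"targets": [[[0, 0, 0.0075, -5, 0, 0, 0], [0, -0.0006, 0.0075, -5, 0, 0, 0], [0, -0.0013, 0.0074, -5, 0, 0, 0], [0, -0.0019, 0.0072, -5, 0, 0, 0], [0, -0.0026, 0.007, -5, 0, 0, 0], [0, -0.0032, 0.0068, -5, 0, 0, 0], [0, -0.0037, 0.0065, -5, 0, 0, 0], [0, 0, 0, 0, 0, 0, 0]]]}}

```text
clock: 11.32
tool_pos: [518.6, -230.5, 209.7]
tool_rot: [[0.404, 0.781, 0.477], [0.915, -0.337, -0.223], [-0.014, 0.526, -0.85]]
wrist_force: [-1.0, -0.0, -4.3]
gripper_width: 0.211
```

```bash
cat > st.py <<'E'
from h import *
from cell import robot
s=robot.state();R=np.array(s["tool_rot"]);B=np.stack([R[:,1],R[:,0],-R[:,2]],1);o=np.array(s["tool_pos"])-B@[-2,0,91.6]
print(s["clock"],"tip",np.degrees(np.arcsin(B[2,0])),"lip",o+B@[-102,0,18],"tcp",s["tool_pos"],np.round(s["joint_pos"],3),s["wrist_force"],s["gripper_width"])
E
python3 st.py
```

```text
11.3167 tip 31.74156232722384 lip [ 475.59088866 -213.19995167   94.47889251] tcp [ 518.58559272 -230.49415199  209.67145329] [ 0.454  0.154 -0.215  2.241  0.581  0.24  -0.693] [-1.04927777 -0.0221424  -4.32497778] 0.21132073222079267
```

The lip-toward-robot tip is running into the j6 and j4 limits. I'll fit the kinematics from the logged poses to find a basket yaw where a tip of about 60° is reachable.

```bash
cat > kin.py <<'E'
from h import *
from scipy.optimize import least_squares
import itertools
D=[([1.067,.478,.022,1.556,-.011,1.109,-.083],[259.998,-622.298,244.32],[[.923,.386,-.001],[.386,-.923,.002],[0,-.002,-1]]),
([.00871,.4805,-.50906,1.73121,.26361,.99883,-.3261],[591.23,165.84,192.25],[[-.26645,.96385,-.0023],[.96383,.26646,.0059],[.0063,-.0006,-1]]),
([-.01812,.41842,-.54347,1.65673,.23563,1.1282,-.30649],[584.6,196.75,261.75],[[-.312,.95,.004],[.95,.312,.001],[0,.004,-1]]),
([-.04828,.52381,-.50792,1.75586,.30597,.94148,-.36364],[583.49,195.95,157.3],[[-.312,.95,0],[.95,.312,0],[0,0,-1]]),
([.51929,.30546,-.2664,1.78348,.0902,1.0649,-.19033],[521.21,-228.19,259.17],[[.4,.917,0],[.917,-.4,0],[0,0,-1]]),
([.454,.154,-.215,2.241,.581,.24,-.693],[518.59,-230.49,209.67],[[.404,.781,.477],[.915,-.337,-.223],[-.014,.526,-.85]])]
def rots(q,s):
    sg=[-1,1,s[0],1,s[1],1,s[2]];R=np.eye(3);o=[R]
    for i in range(7):
        R=R@Ro.from_euler('zyzyzyz'[i],sg[i]*q[i]).as_matrix();o.append(R)
    return o
best=None
for s in itertools.product([1,-1],repeat=3):
    X=[rots(q,s)[7].T@np.array(R) for q,_,R in D];M=Ro.from_matrix(X);m=M.mean();e=(m.inv()*M).magnitude().max()
    if best is None or e<best[0]:best=(e,s,m)
e,S,R0=best
def A(q):
    r=rots(q,S);Z=[0,0,1.];Y=[0,1.,0];X=[1.,0,0]
    return np.stack([r[0]@Z,r[2]@Y,r[3]@Z,r[4]@Z+0*r[5]@Z,r[4]@X,r[6]@X,r[6]@Z,r[6]@Y],1)
a=np.vstack([A(q) for q,_,_ in D]);b=np.concatenate([p for _,p,_ in D])
a=np.vstack([a,np.eye(8)*.03]);b=np.r_[b,[330,0,420,400,0,0,250,0]*np.array(.03)]
L=np.linalg.lstsq(a,b,rcond=None)[0]
def fk(q):return A(q)@L,rots(q,S)[7]@R0.as_matrix()
lo=np.array([-2.96,-.34,-1.41,.24,-1.37,.17,-2.96])+.05;hi=np.array([2.96,2.1,1.46,2.44,4.51,1.92,2.96])-.05
def ik(p,R,q0):
    q0=np.clip(q0,lo+.01,hi-.01)
    f=lambda q:np.r_[(fk(q)[0]-p)/100,Ro.from_matrix(fk(q)[1].T@R).as_rotvec(),.003*(q-q0)]
    r=least_squares(f,q0,bounds=(lo,hi));p2,R2=fk(r.x);return r.x,np.linalg.norm(p2-p),np.degrees(Ro.from_matrix(R2.T@R).magnitude())
if __name__=="__main__":
    print(e,S,L.round(1),"res",[np.linalg.norm(fk(q)[0]-p).round(1) for q,p,_ in D])
    qs=np.array(D[4][0])
    T=np.array([523.6,-227.5])
    for dy in(-120,-90,-60,-30,30,60,90,120):
        y=np.radians(-23.5+dy);q=qs.copy();out=[]
        for t in(0,15,30,45,60):
            # lip stays over tray centre, z 75 at tip>=45
            B=(Ro.from_euler('z',y)*Ro.from_euler('y',-t,degrees=True)).as_matrix()
            v=B@np.array([100,0,73.6]);tcp=np.array([*T,0])+[v[0]*t/60,v[1]*t/60,max(75+v[2],200)]
            n=6 if t==0 else 1
            for k in range(n):
                yy=np.radians(-23.5)+(y-np.radians(-23.5))*(k+1)/n
                q,ep,er=ik(tcp,bpose(yy if t==0 else y,t),q)
            out.append(f"{t}:{ep:.0f}mm/{er:.0f}d")
        print(dy,out,q.round(2))
E
python3 kin.py
```

```text
0.0011002728395415893 (-1, -1, -1) [277.4 -35.9 543.5 483.8   5.    8.8 299.5 -27. ] res [np.float64(4.4), np.float64(2.1), np.float64(2.8), np.float64(2.5), np.float64(2.2), np.float64(1.3)]
-120 ['0:0mm/0d', '15:0mm/0d', '30:0mm/0d', '45:0mm/0d', '60:0mm/0d'] [-0.2   0.81  0.33  1.53  0.42  1.66 -2.52]
-90 ['0:0mm/0d', '15:0mm/0d', '30:0mm/0d', '45:0mm/0d', '60:0mm/0d'] [-0.34  0.66  0.29  1.85  0.74  1.34 -2.47]
-60 ['0:0mm/0d', '15:0mm/0d', '30:0mm/0d', '45:0mm/0d', '60:0mm/0d'] [-0.34  0.48  0.19  2.18  1.2   1.07 -2.57]
-30 ['0:0mm/0d', '15:0mm/0d', '30:0mm/0d', '45:0mm/0d', '60:0mm/0d'] [ 0.98  0.91 -1.32  2.39  2.04  1.66 -2.39]
30 ['0:0mm/0d', '15:0mm/0d', '30:0mm/0d', '45:0mm/0d', '60:2mm/8d'] [ 1.7   0.67 -1.16  2.21 -1.32  0.22  2.25]
60 ['0:0mm/0d', '15:0mm/0d', '30:0mm/0d', '45:0mm/0d', '60:0mm/0d'] [ 1.7   0.88 -1.22  2.02 -0.43  0.52  1.75]
90 ['0:0mm/0d', '15:0mm/0d', '30:0mm/0d', '45:0mm/0d', '60:0mm/0d'] [ 1.43  0.89 -0.99  1.71 -0.36  1.09  1.95]
120 ['0:0mm/0d', '15:0mm/0d', '30:0mm/0d', '45:0mm/0d', '60:0mm/0d'] [ 1.17  0.98 -0.9   1.43 -0.19  1.55  2.08]
```

The kinematic model fits well. Turning the basket +90° in yaw, so the lip faces −y, makes a 60° tip comfortable. I'll level it, raise it, turn it and then tip.

Request:
{"api": "arm_command", "payload": {"targets": [[[0, 0.0042, -0.0065, 4.5, 0, 0, 0], [0, 0.0034, -0.0068, 4.5, 0, 0, 0], [0, 0.0028, -0.007, 4.5, 0, 0, 0], [0, 0.0022, -0.0072, 4.5, 0, 0, 0], [0, 0.0016, -0.0074, 4.5, 0, 0, 0], [0, 0.001, -0.0075, 4.5, 0, 0, 0], [0, 0.0005, -0.0075, 4.7, 0, 0, 0], [0, 0, 0, 0, 0, 0, 0]]]}}

```text
clock: 11.98
tool_pos: [524.2, -231.1, 266.9]
tool_rot: [[0.405, 0.914, 0.007], [0.914, -0.405, -0.009], [-0.005, 0.01, -1.0]]
wrist_force: [1.7, -1.2, -4.2]
gripper_width: 0.21
```

```bash
python3 st.py; python3 -c "
from h import *
rows([523.6,-227.5,260],bpose(np.radians(66.5)),16)"
```

```text
11.9833 tip 0.5923756690652918 lip [ 433.33416244 -191.26933029  192.29969978] tcp [ 524.23982889 -231.06439537  266.92859902] [ 0.61   0.311 -0.381  1.767  0.137  1.079 -0.234] [ 1.67196049 -1.15979374 -4.20583906] 0.2101277677017203
row(mm,deg): [0.25, 0.03, 0.43] [0.014, 0.044, -5.648] total [ 3.  -2.1  6.9] [  0.22   0.71 -90.37]
```

Request:
{"api": "arm_command", "payload": {"targets": [[[0, 0, 0, 0, 0, -4, 0], [0, 0, 0, 0, 0.3, -5.8, 0], [0, 0, 0, 0, 0.3, -5.8, 0], [0, 0, 0, 0, 0, -5.8, 0], [0, 0, 0, 0, 0, -5.8, 0], [0, 0, 0, 0, 0, -5.8, 0], [0, 0, 0, 0, 0, -5.8, 0], [0, 0, 0, 0, 0, -5.8, 0]]]}}

```text
clock: 12.65
tool_pos: [520.5, -230.3, 264.5]
tool_rot: [[-0.359, 0.933, 0.009], [0.933, 0.359, -0.002], [-0.005, 0.008, -1.0]]
wrist_force: [-0.3, 1.1, -4.7]
gripper_width: 0.21
```

Request:
{"api": "arm_command", "payload": {"targets": [[[0, 0, 0, 0, 0, -5.8, 0], [0, 0, 0, 0, 0, -5.8, 0], [0, 0, 0, 0, 0, -5.8, 0], [0, 0, 0, 0, 0, -5.8, 0], [0, 0, 0, 0, 0, -5.8, 0], [0, 0, 0, 0, 0, -5.8, 0], [0, 0, 0, 0, 0, -5.8, 0], [0, 0, 0, 0, 0, -4, 0]]]}}

```text
clock: 13.32
tool_pos: [520.5, -230.3, 264.5]
tool_rot: [[-0.911, 0.413, 0.009], [0.413, 0.911, -0.002], [-0.009, 0.002, -1.0]]
wrist_force: [0.2, -0.3, -3.8]
gripper_width: 0.214
```

```bash
python3 st.py; python3 -c "
from h import *
rows([523.6,-227.5,260],bpose(np.radians(66.5)),1)"
```

```text
13.3167 tip 0.12307489787645505 lip [ 479.84699716 -321.54370751  190.69556583] tcp [ 520.46640671 -230.33595925  264.50728729] [ 0.835  0.353 -0.661  1.763  0.241  1.098  1.24 ] [ 0.24793833 -0.30758265 -3.82281571] 0.21358456999028147
row(mm,deg): [-1.64, 3.87, 4.53] [0.119, 0.511, -0.882] total [-1.6  3.9  4.5] [ 0.12  0.51 -0.88]
```

Request:
{"api": "arm_command", "payload": {"targets": [[[0, 0, 0.0075, -5, 0, 0, 0], [0, -0.0006, 0.0075, -5, 0, 0, 0], [0, -0.0013, 0.0074, -5, 0, 0, 0], [0, -0.0019, 0.0072, -5, 0, 0, 0], [0, -0.0026, 0.007, -5, 0, 0, 0], [0, -0.0032, 0.0068, -5, 0, 0, 0], [0, -0.0037, 0.0065, -5, 0, 0, 0], [0, -0.0043, 0.0061, -5, 0, 0, 0]]]}}

```text
clock: 13.98
tool_pos: [521.4, -232.9, 205.4]
tool_rot: [[-0.907, 0.314, 0.282], [0.422, 0.697, 0.58], [-0.014, 0.645, -0.764]]
wrist_force: [0.0, 0.5, -4.3]
gripper_width: 0.213
```

```bash
python3 st.py
```

```text
13.9833 tip 40.13206156917611 lip [ 510.68785069 -259.90632279   84.66456186] tcp [ 521.38182201 -232.88933521  205.38192332] [ 1.287  0.639 -0.866  1.796 -0.277  0.967  1.824] [ 0.01349671  0.48648266 -4.33420665] 0.21319223353643105
```

Request:
{"api": "arm_command", "payload": {"targets": [[[0, 0, 0, -4, 0, 0, 0], [0, 0, 0, -4, 0, 0, 0], [0, 0, 0, -4, 0, 0, 0], [0, 0, 0, -4, 0, 0, 0], [0, 0, 0, -4, 0, 0, 0], [0, 0, 0, -2, 0, 0, 0], [0, 0, 0, 0, 0, 0, 0], [0, 0, 0, 0, 0, 0, 0]]]}}

```text
clock: 14.65
tool_pos: [520.7, -232.8, 204.6]
tool_rot: [[-0.907, 0.192, 0.376], [0.422, 0.431, 0.797], [-0.009, 0.882, -0.472]]
wrist_force: [-0.5, 0.1, -2.9]
gripper_width: 0.213
```

Request:
{"api": "arm_command", "payload": {"targets": [[[0.008, 0, 0, 0, 0, 0, 0], [-0.016, 0, 0, 0, 0, 0, 0], [0.016, 0, 0, 0, 0, 0, 0], [-0.016, 0, 0, 0, 0, 0, 0], [0.008, 0, 0, 0, 0, 0, 0], [0, 0, 0, 0, 0, 0, 0]]]}}

```text
clock: 15.15
tool_pos: [519.7, -231.3, 205.4]
tool_rot: [[-0.908, 0.191, 0.373], [0.419, 0.433, 0.798], [-0.009, 0.881, -0.473]]
wrist_force: [-0.6, 0.1, -2.9]
gripper_width: 0.213
```

```bash
python3 st.py; python3 - <<'E'
from h import *
from cell import robot
o=[]
for n in("scene","top"):
    f=robot.grab_frame(n);q=px(f,[523,-227,60]).astype(int)
    o.append(cv2.resize(f["color"][q[1]-65:q[1]+65,q[0]-65:q[0]+65,::-1],(400,400),interpolation=cv2.INTER_CUBIC))
cv2.imwrite("pics/p1.png",np.hstack(o))
E
```

```text
15.15 tip 61.7571738884933 lip [ 528.04900071 -215.81919454   82.43479682] tcp [ 519.69049275 -231.26507465  205.35151713] [ 1.433  0.876 -0.967  1.764 -0.429  1.056  2.009] [-0.6081622   0.06758543 -2.90079219] 0.21266841753927335
```

View pics/p1.png

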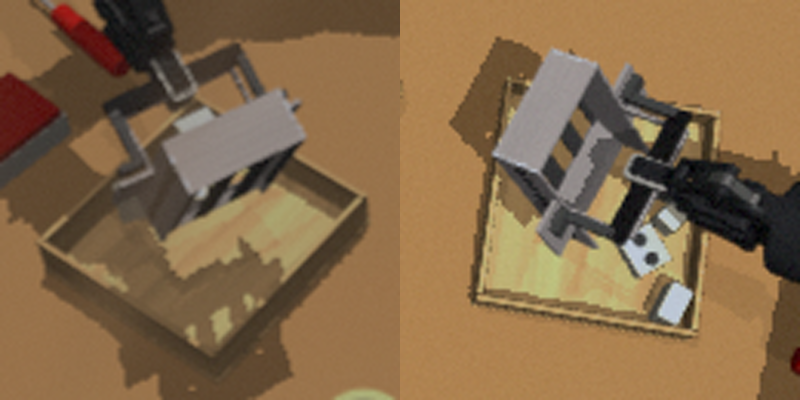

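In the right panel all three plugs are in the tray, at (645,250), (672,302) and (668,218), and the basket looks empty. Now I'll level it and carry it back.

Request:
{"api": "arm_command", "payload": {"targets": [[[0, 0.0053, -0.0028, 4, 0, 0, 0], [0, 0.005, -0.0032, 7, 0, 0, 0], [0, 0.0046, -0.004, 7, 0, 0, 0], [0, 0.0042, -0.0043, 7, 0, 0, 0], [0, 0.0035, -0.005, 7, 0, 0, 0], [0, 0.0029, -0.0053, 7, 0, 0, 0], [0, 0.0022, -0.0056, 7, 0, 0, 0], [0, 0.0015, -0.006, 7, 0, 0, 0]]]}}

```text
clock: 15.92
tool_pos: [519.5, -232.4, 254.9]
tool_rot: [[-0.907, 0.415, 0.072], [0.421, 0.898, 0.131], [-0.01, 0.149, -0.989]]
wrist_force: [-0.3, 0.9, -5.5]
gripper_width: 0.215
```

Request:
{"api": "arm_command", "payload": {"targets": [[[0, 0.001, -0.007, 7, 0, 0, 0], [0, 0, -0.008, 1.7, 0, 0, 0], [0, 0, 0, 0, 0, 0, 0]]]}}

```text
clock: 16.17
tool_pos: [521.1, -229.2, 270.2]
tool_rot: [[-0.91, 0.414, 0.011], [0.414, 0.91, 0.0], [-0.01, 0.005, -1.0]]
wrist_force: [0.0, 0.2, -2.5]
gripper_width: 0.212
```

```bash
python3 st.py; python3 -c "
from h import *
p=np.array([583.5,196.2,260]);
rows(p,bpose(YAW),17)"
```

```text
16.1667 tip 0.2872601407416494 lip [ 480.5533049  -320.19143938  196.13863819] tcp [ 521.14167914 -229.20116393  270.23528892] [ 0.83   0.345 -0.655  1.757  0.23   1.106  1.246] [ 0.02429078  0.20549808 -2.47735104] 0.2121773875154446
row(mm,deg): [16.17, 20.39, 0.59] [0.03, 0.025, 2.784] total [119.6 413.   11.1] [ 0.51  0.43 47.33]
```

Request:
{"api": "arm_command", "payload": {"targets": [[[0.0081, 0.0102, 0.0003, 0.03, 0.03, 1.39, 0], [0.0162, 0.0204, 0.0006, 0.03, 0.03, 2.78, 0], [0.0162, 0.0204, 0.0006, 0.03, 0.03, 2.78, 0], [0.0162, 0.0204, 0.0006, 0.03, 0.03, 2.78, 0], [0.0162, 0.0204, 0.0006, 0.03, 0.03, 2.78, 0], [0.0162, 0.0204, 0.0006, 0.03, 0.03, 2.78, 0], [0.0162, 0.0204, 0.0006, 0.03, 0.03, 2.78, 0], [0.0162, 0.0204, 0.0006, 0.03, 0.03, 2.78, 0]]]}}

```text
clock: 16.83
tool_pos: [502.8, -40.3, 261.9]
tool_rot: [[-0.693, 0.72, -0.0], [0.72, 0.693, 0.002], [0.002, 0.001, -1.0]]
wrist_force: [0.6, 0.5, -3.3]
gripper_width: 0.214
```

Request:
{"api": "arm_command", "payload": {"targets": [[[0.0162, 0.0204, 0.0006, 0.03, 0.03, 2.78, 0], [0.0162, 0.0204, 0.0006, 0.03, 0.03, 2.78, 0], [0.0162, 0.0204, 0.0006, 0.03, 0.03, 2.78, 0], [0.0162, 0.0204, 0.0006, 0.03, 0.03, 2.78, 0], [0.0162, 0.0204, 0.0006, 0.03, 0.03, 2.78, 0], [0.0162, 0.0204, 0.0006, 0.03, 0.03, 2.78, 0], [0.0162, 0.0204, 0.0006, 0.03, 0.03, 2.78, 0], [0.0162, 0.0204, 0.0006, 0.03, 0.03, 2.78, 0]]]}}

```text
clock: 17.5
tool_pos: [564.7, 157.3, 256.5]
tool_rot: [[-0.37, 0.929, -0.008], [0.929, 0.37, 0.002], [0.005, -0.006, -1.0]]
wrist_force: [1.0, -0.3, -2.3]
gripper_width: 0.212
```

Request:
{"api": "arm_command", "payload": {"targets": [[[0.0081, 0.0102, 0.0003, 0, 0, 1.39, 0], [0, 0, 0, 0, 0, 0, 0], [0, 0, 0, 0, 0, 0, 0], [0, 0, 0, 0, 0, 0, 0]]]}}

```text
clock: 17.83
tool_pos: [570.9, 167.2, 256.5]
tool_rot: [[-0.35, 0.937, -0.006], [0.937, 0.35, -0.0], [0.002, -0.006, -1.0]]
wrist_force: [-0.2, -0.4, -4.0]
gripper_width: 0.213
```

```bash
python3 st.py; python3 -c "
from h import *
rows([583.5,195.9,200],bpose(YAW),1)"
```

```text
17.8333 tip -0.34123051385646846 lip [476.76323219 132.15083852 183.52677765] tcp [570.89843618 167.16636902 256.52976384] [ 0.117  0.416 -0.664  1.702  0.276  1.126 -0.269] [-0.2151139  -0.43375246 -4.01923642] 0.21299860032406182
row(mm,deg): [22.39, 22.2, 56.44] [-0.344, -0.11, 2.289] total [22.4 22.2 56.4] [-0.34 -0.11  2.29]
```

Request:
{"api": "arm_command", "payload": {"targets": [[[0.0075, 0.0074, 0, -0.12, 0, 0.76, 0], [0.0075, 0.0074, 0.003, -0.12, 0, 0.76, 0], [0.0074, 0.0074, 0.01, -0.1, -0.1, 0.77, 0], [0, 0, 0.018, 0, 0, 0, 0], [0, 0, 0.018, 0, 0, 0, 0], [0, 0, 0.007, 0, 0, 0, 0], [0, 0, 0, 0, 0, 0, 0], [0, 0, 0, 0, 0, 0, 0]]]}}

```text
clock: 18.5
tool_pos: [584.6, 197.0, 201.8]
tool_rot: [[-0.313, 0.95, 0.002], [0.95, 0.313, -0.0], [-0.001, 0.002, -1.0]]
wrist_force: [0.8, -1.1, -1.6]
gripper_width: 0.208
```

```bash
python3 st.py; python3 -c "
from h import *
rows([583.5,195.9,160],bpose(YAW),1)"
```

```text
18.5 tip 0.10849541551033855 lip [489.77804868 165.67986819 127.97003231] tcp [584.5977143  197.00628154 201.75923775] [ 0.041  0.5   -0.633  1.712  0.336  1.039 -0.388] [ 0.75375456 -1.10315587 -1.57049974] 0.20808720773872819
row(mm,deg): [-0.67, -1.47, 41.76] [0.109, 0.045, 0.049] total [-0.7 -1.5 41.8] [0.11 0.04 0.05]
```

Request:
{"api": "arm_command", "payload": {"targets": [[[-0.0007, -0.0012, 0.008, 0.1, 0, 0, 0], [0, 0, 0.012, 0, 0, 0, 0], [0, 0, 0.012, 0, 0, 0, 0], [0, 0, 0.008, 0, 0, 0, 0], [0, 0, 0, 0, 0, 0, 0], [0, 0, 0, 0, 0, 0, 0]]]}}

```text
clock: 19.0
tool_pos: [583.1, 197.1, 160.8]
tool_rot: [[-0.315, 0.949, -0.001], [0.949, 0.315, -0.001], [-0.001, -0.001, -1.0]]
wrist_force: [0.1, -0.2, -2.7]
gripper_width: 0.21
```

```bash
python3 st.py; python3 -c "
from h import *
rows([583.5,195.9,125.6],bpose(YAW),1)"
```

```text
19.0 tip -0.04567012310017002 lip [488.19619866 165.55950369  87.24739127] tcp [583.14386521 197.12965386 160.76763498] [ 0.025  0.543 -0.614  1.748  0.371  0.97  -0.415] [ 0.05883162 -0.15848169 -2.66301998] 0.20963962837675315
row(mm,deg): [-1.25, -0.02, 35.17] [-0.046, 0.046, 0.158] total [-1.3 -0.  35.2] [-0.05  0.05  0.16]
```

Request:
{"api": "arm_command", "payload": {"targets": [[[-0.0012, 0, 0.004, 0, 0, 0.15, 0], [0, 0, 0.006, 0, 0, 0, 0], [0, 0, 0.006, 0, 0, 0, 0], [0, 0, 0.006, 0, 0, 0, 0], [0, 0, 0.006, 0, 0, 0, 0], [0, 0, 0.003, 0, 0, 0, 0], [0, 0, 0.002, 0, 0, 0, 0], [0, 0, 0, 0, 0, 0, 0]]]}}

```text
clock: 19.67
tool_pos: [584.0, 196.2, 128.5]
tool_rot: [[-0.312, 0.95, 0.001], [0.95, 0.312, -0.0], [-0.001, 0.001, -1.0]]
wrist_force: [-1.4, 0.3, -1.7]
gripper_width: 0.21
```

```bash
python3 st.py
```

```text
19.6667 tip 0.032446485672519905 lip [489.00830428 164.92249409  54.83541779] tcp [583.95537303 196.17500045 128.49201954] [ 0.011  0.581 -0.595  1.77   0.4    0.913 -0.439] [-1.43556576  0.28836476 -1.74137465] 0.210157704475111
```

Request:
{"api": "arm_command", "payload": {"targets": [[[0, -0.0004, 0.001, 0, 0, 0, 0], [0, 0, 0.001, 0, 0, 0, 0], [0, 0, 0.001, 0, 0, 0, 0], [0, 0, 0.0005, 0, 0, 0, 0], [0, 0, 0, 0, 0, 0, 0], [0, 0, 0, 0, 0, 0, 0]]]}}

```text
clock: 20.17
tool_pos: [584.7, 195.6, 126.6]
tool_rot: [[-0.311, 0.95, 0.003], [0.95, 0.311, -0.001], [-0.002, 0.003, -1.0]]
wrist_force: [-0.1, -4.4, 5.5]
gripper_width: 0.211
```

```bash
python3 st.py
```

```text
20.1667 tip 0.17189093542134706 lip [489.97347776 164.36462812  52.67466881] tcp [584.74824471 195.56655655 126.57421693] [ 0.011  0.583 -0.593  1.772  0.404  0.908 -0.442] [-0.09482892 -4.38316867  5.4545163 ] 0.2110094062149012
```

```bash
cat > cmp.py <<'E'
from h import *
from cell import robot
d=np.array([np.cos(YAW),np.sin(YAW)]);n=np.array([-d[1],d[0]])
o=seatxy(15)
for c in("scene","top"):
    f0=dict(np.load(f"pics/{c}0.npz"));f1=robot.grab_frame(c);A=cloud(f0);B=cloud(f1)
    def reg(W,x0,x1,y0,y1,z0,z1):
        a=(W[...,:2]-o)@d;b=(W[...,:2]-o)@n;return (a>x0)&(a<x1)&(b>y0)&(b<y1)&(W[...,2]>z0)&(W[...,2]<z1)
    for nm,g in dict(wingL=(-45,14,54,78,66,90),wingR=(-45,14,-78,-54,66,90),bar=(-20,26,-58,58,125,150),ramp=(-98,-66,-40,40,35,60),back=(66,78,-45,45,60,90)).items():
        r=[]
        for W in(A,B):
            m=reg(W,*g)
            if m.sum()<5: r.append((int(m.sum()),));continue
            w=W[m];r.append((int(m.sum()),*np.round(np.r_[np.median(w[:,2]),((w[:,:2]-o)@d).mean(),((w[:,:2]-o)@n).mean()],1)))
        print(c,nm,r)
E
python3 cmp.py
```

```text
scene wingL [(163, np.float64(74.1), np.float64(-20.9), np.float64(68.1)), (154, np.float64(74.9), np.float64(-14.8), np.float64(68.2))]
scene wingR [(160, np.float64(74.3), np.float64(-20.3), np.float64(-67.9)), (141, np.float64(75.7), np.float64(-15.6), np.float64(-68.5))]
scene bar [(531, np.float64(135.4), np.float64(10.0), np.float64(0.2)), (367, np.float64(136.0), np.float64(5.8), np.float64(-0.5))]
scene ramp [(419, np.float64(46.3), np.float64(-82.0), np.float64(0.2)), (148, np.float64(45.8), np.float64(-78.4), np.float64(-1.1))]
scene back [(171, np.float64(72.0), np.float64(75.0), np.float64(-0.1)), (141, np.float64(72.0), np.float64(76.5), np.float64(-0.1))]
top wingL [(184, np.float64(74.5), np.float64(-14.9), np.float64(66.3)), (171, np.float64(75.1), np.float64(-17.9), np.float64(66.4))]
top wingR [(186, np.float64(75.3), np.float64(-14.1), np.float64(-65.8)), (0,)]
top bar [(340, np.float64(136.5), np.float64(3.6), np.float64(0.3)), (66, np.float64(136.9), np.float64(-2.7), np.float64(43.8))]
top ramp [(296, np.float64(46.0), np.float64(-82.4), np.float64(0.1)), (201, np.float64(47.3), np.float64(-83.0), np.float64(13.6))]
top back [(91, np.float64(71.7), np.float64(69.6), np.float64(-0.2)), (0,)]
```

It is about 1 mm above the seated height. I'll press down gently a little more.

Request:
{"api": "arm_command", "payload": {"targets": [[[0, -0.0008, 0.0008, 0, 0, 0, 0], [0, 0, 0.0008, 0, 0, 0, 0], [0, 0, 0, 0, 0, 0, 0], [0, 0, 0, 0, 0, 0, 0]]]}}

```text
clock: 20.6
tool_pos: [584.7, 195.5, 126.1]
tool_rot: [[-0.311, 0.95, 0.005], [0.95, 0.311, -0.001], [-0.002, 0.005, -1.0]]
wrist_force: [-1.9, -3.7, 13.4]
gripper_width: 0.212
```

```bash
python3 st.py; python3 cmp.py | grep wing
```

```text
20.6 tip 0.26555144206023357 lip [490.00524387 164.38351356  52.07657472] tcp [584.67065926 195.53093754 126.13909634] [ 0.01   0.582 -0.593  1.774  0.405  0.905 -0.444] [-1.88814997 -3.72717682 13.41598634] 0.2115113841871819
scene wingL [(163, np.float64(74.1), np.float64(-20.9), np.float64(68.1)), (158, np.float64(74.8), np.float64(-16.4), np.float64(68.1))]
scene wingR [(160, np.float64(74.3), np.float64(-20.3), np.float64(-67.9)), (137, np.float64(74.7), np.float64(-16.5), np.float64(-68.9))]
top wingL [(184, np.float64(74.5), np.float64(-14.9), np.float64(66.3)), (172, np.float64(75.0), np.float64(-18.0), np.float64(66.6))]
top wingR [(186, np.float64(75.3), np.float64(-14.1), np.float64(-65.8)), (0,)]
```

It is firmly on the rim, so I'll release.

Request:
{"api": "arm_command", "payload": {"targets": [[[0, 0, -0.0008, 0, 0, 0, 0.3], [0, 0, 0, 0, 0, 0, 0.5], [0, 0, 0, 0, 0, 0, 1], [0, 0, 0, 0, 0, 0, 1], [0, 0, 0, 0, 0, 0, 1], [0, 0, 0, 0, 0, 0, 1], [0, 0, 0, 0, 0, 0, 1], [0, 0, 0, 0, 0, 0, 1]]]}}

```text
clock: 21.37
tool_pos: [582.7, 195.7, 124.2]
tool_rot: [[-0.312, 0.95, 0.001], [0.95, 0.312, -0.001], [-0.001, 0.0, -1.0]]
wrist_force: [-0.2, -0.6, 1.6]
gripper_width: 1.004
```

Request:
{"api": "arm_command", "payload": {"targets": [[[0, 0, -0.006, 0, 0, 0, 1], [0, 0, -0.015, 0, 0, 0, 1], [0, 0, -0.02, 0, 0, 0, 1], [0, 0, -0.025, 0, 0, 0, 1], [-0.03, 0, -0.02, 0, 0, 0, 1], [-0.035, 0, 0, 0, 0, 0, 1], [-0.035, 0, 0, 0, 0, 0, 1], [-0.035, 0, 0, 0, 0, 0, 1]]]}}

```text
clock: 22.03
tool_pos: [625.5, 66.3, 211.8]
tool_rot: [[-0.313, 0.95, 0.003], [0.95, 0.313, -0.001], [-0.001, 0.002, -1.0]]
wrist_force: [-0.0, 0.1, -0.3]
gripper_width: 0.997
```

Request:
{"api": "arm_command", "payload": {"targets": [[[-0.04, -0.02, -0.01, 0, 0, 0, 1], [-0.04, -0.02, -0.01, 0, 0, 0, 1], [-0.04, -0.02, -0.01, 0, 0, 0, 1], [-0.04, -0.02, -0.01, 0, 0, 0, 1], [-0.03, -0.02, 0, 0, 0, 0, 1], [0, 0, 0, 0, 0, 0, 1]]]}}

```text
clock: 22.53
tool_pos: [589.7, -138.7, 247.4]
tool_rot: [[-0.3, 0.954, 0.0], [0.954, 0.3, -0.006], [-0.006, -0.002, -1.0]]
wrist_force: [-0.6, -0.8, -0.2]
gripper_width: 0.999
```

```bash
python3 st.py; python3 cmp.py; python3 - <<'E'
from h import *
from cell import robot
o=[]
for n,p,r in(("scene",[580,195,60],50),("top",[580,195,60],50),("scene",[523,-227,20],65),("top",[523,-227,20],65)):
    f=robot.grab_frame(n);q=px(f,p).astype(int)
    o.append(cv2.resize(f["color"][q[1]-r:q[1]+r,q[0]-r:q[0]+r,::-1],(300,300),interpolation=cv2.INTER_CUBIC))
cv2.imwrite("pics/f1.png",np.vstack([np.hstack(o[:2]),np.hstack(o[2:])]))
# handle span along basket x
d=np.array([np.cos(YAW),np.sin(YAW)]);nn=np.array([-d[1],d[0]])
for W in(cloud(dict(np.load("pics/top0.npz"))),cloud(robot.grab_frame("top"))):
    a=(W[...,:2]-seatxy(15))@d;b=(W[...,:2]-seatxy(15))@nn;m=(W[...,2]>125)&(W[...,2]<145)&(abs(a)<40)&(abs(b)<60)
    print("bars",m.sum(),np.percentile(a[m],[2,50,98]).round(1))
E
```

```text
22.5333 tip -0.087857668650789 lip [ 494.33692803 -169.18955865  173.96904839] tcp [ 589.69530178 -138.7013763   247.41434295] [ 0.565  0.421 -0.58   1.696  0.261  1.101  0.211] [-0.60649711 -0.78858691 -0.2363171 ] 0.9987508692537974
scene wingL [(163, np.float64(74.1), np.float64(-20.9), np.float64(68.1)), (176, np.float64(74.3), np.float64(-21.0), np.float64(67.9))]
scene wingR [(160, np.float64(74.3), np.float64(-20.3), np.float64(-67.9)), (166, np.float64(74.5), np.float64(-21.6), np.float64(-68.1))]
scene bar [(531, np.float64(135.4), np.float64(10.0), np.float64(0.2)), (536, np.float64(135.4), np.float64(8.2), np.float64(-0.5))]
scene ramp [(419, np.float64(46.3), np.float64(-82.0), np.float64(0.2)), (406, np.float64(46.1), np.float64(-83.1), np.float64(0.4))]
scene back [(171, np.float64(72.0), np.float64(75.0), np.float64(-0.1)), (175, np.float64(71.7), np.float64(72.9), np.float64(1.1))]
top wingL [(184, np.float64(74.5), np.float64(-14.9), np.float64(66.3)), (187, np.float64(74.6), np.float64(-15.4), np.float64(66.1))]
top wingR [(186, np.float64(75.3), np.float64(-14.1), np.float64(-65.8)), (182, np.float64(74.8), np.float64(-14.9), np.float64(-65.8))]
top bar [(340, np.float64(136.5), np.float64(3.6), np.float64(0.3)), (333, np.float64(136.4), np.float64(1.9), np.float64(0.0))]
top ramp [(296, np.float64(46.0), np.float64(-82.4), np.float64(0.1)), (301, np.float64(44.3), np.float64(-82.1), np.float64(0.3))]
top back [(91, np.float64(71.7), np.float64(69.6), np.float64(-0.2)), (88, np.float64(74.4), np.float64(67.7), np.float64(2.3))]
bars 345 [-13.8  12.2  20.3]
bars 341 [-15.7  10.6  18.4]
```

View pics/f1.png

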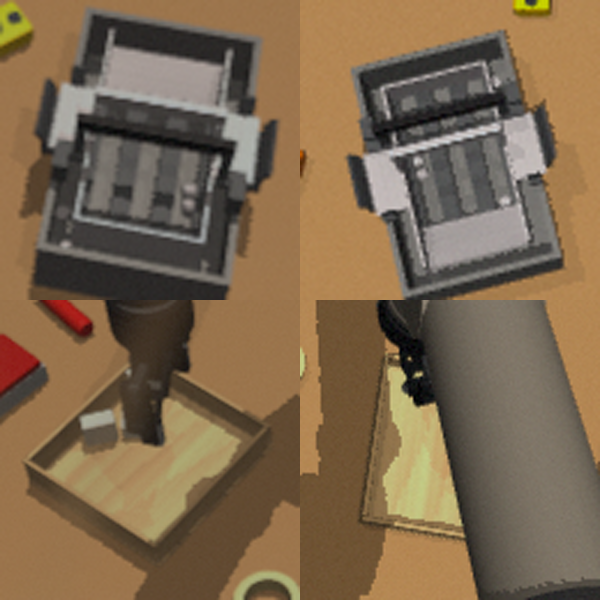

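The basket sits within 0.3 mm of its original heights at both wings. The bars are back to the full 34 mm span, so the catches are sprung out, and it is empty. I'll move the arm aside to confirm the tray.

Request:
{"api": "arm_command", "payload": {"targets": [[[0.03, 0, -0.02, 0, 0, 0, 1], [0.035, 0, -0.02, 0, 0, 0, 1], [0.035, 0, -0.02, 0, 0, 0, 1], [0.035, 0, -0.01, 0, 0, 0, 1], [0, 0, 0, 0, 0, 0, 1], [0, 0, 0, 0, 0, 0, 1]]]}}

```text
clock: 23.38
tool_pos: [549.2, 4.0, 318.1]
tool_rot: [[-0.319, 0.948, 0.003], [0.948, 0.319, -0.0], [-0.002, 0.003, -1.0]]
wrist_force: [-0.1, -0.5, -0.2]
gripper_width: 1.002
```

```bash
python3 - <<'E'
from h import *
from cell import robot
t=robot.grab_frame("top");s=robot.grab_frame("scene")
cv2.imwrite("pics/f2.png",np.hstack([cv2.resize(t["color"][90:340,100:560,::-1],(500,272)),cv2.resize(s["color"][150:286,150:286,::-1],(272,272))]))
f0=dict(np.load("pics/top0.npz"))
W=cloud(t);k=(abs(W[...,0]-523)<85)&(abs(W[...,1]+227)<85)&(W[...,2]>20)&(W[...,2]<45)
n,l,st,c=cv2.connectedComponentsWithStats(k.astype(np.uint8));print([(W[l==i].mean(0).round().tolist(),int(st[i,4])) for i in range(1,n) if st[i,4]>15])
E
```

```text
[([498.0, -279.0, 32.0], 276)]
```

View pics/f2.png

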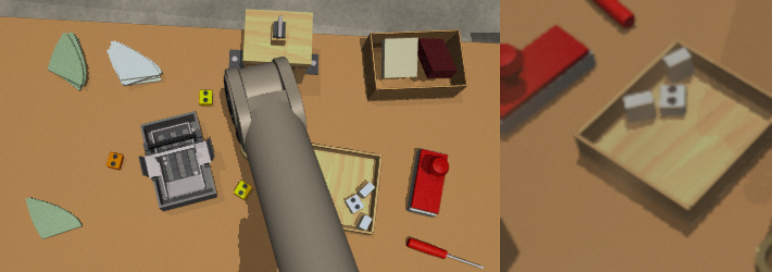

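All three plugs are in the tray, at (354,203), (368,188) and (365,222). The fin, sander, tape and driver were never touched, and the arm is clear. Handing in.

```bash
python3 -c "
from cell import robot
print(robot.finish_job())"
```

```text
the job is handed in; nothing more can be done
None
```

The job is done and handed in at about 23.5 s of the 58 s allowed. I squeezed and lifted the basket, shook out the slugs, tipped the plugs into the tray, and put the empty basket back in the tub.

**What the last checks showed:**
- **Slugs:** all six were counted in the tub, with the basket out of the way, before I tipped anything.
- **Plugs:** all three are in the plywood tray, seen in both the top and scene views.
- **Basket:** it is empty and level. Both wings are within about 0.5 mm of their starting height. The handle bars are back to the full 34 mm span, so the catches should be home; I judged that from the span and did not see the catches themselves. It sits about 2 mm further towards the lip end than at the start, which is within the 3 mm of play.
- **Other objects:** the fin, sanding block and screwdriver look unmoved in the final picture. The arm hid the tape roll there, but it looked to be in place in an earlier view and the arm never came near it.

**What didn't go to plan:** my first tip, with the lip towards the robot, ran into joint limits at about 32°. I levelled the basket, turned it 90° and tipped it to 62° instead; no plugs came out on the first try. The readings I took showed at most about 13 N at the wrist.

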